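# Check a field probe at its reference coil, then hover it over the chip

## Task

Take the handheld field probe out of its cradle by its handle and check it at the reference coil: hold it upright about 2 cm in front of the coil with its white head centred on the coil, first with the screen side facing the coil, then with either narrow side, then with the back, pausing still for about a second each time. Then carry it over the parts bins to the circuit board and finish while still holding it, at rest and upright, with its head hovering about a centimetre above the long black chip, centred over it and lined up lengthwise with it. Let nothing touch the reference unit, the bins or the circuit board on the way, and leave the loose things lying around where they are.

Things in the scene. Friction and masses are not known exactly. Their poses are not given: they have to be found in the camera images.
- probe: Loose handheld field probe, 110-220 g, 120 mm tall, upright in its cradle. Stacked blocks: white head 30 (x) x 56 (y) x 22 mm; grey body 24 x 40 mm, 22 to 72 mm up; square black rubber handle 24 x 24 mm, 72 to 120 mm up (grip from above, across x or y). Origin: centre of the head's underside, z up. Screen and buttons on the -x side, plain back +x, narrow sides +y and -y.
- head_front (a point): Centre of the head's screen-side face: 15 mm from the probe's axis towards -x, 11 mm above the underside. Axes as the probe's.
- head_back (a point): Centre of the head's back face: 15 mm from the probe's axis towards +x, 11 mm above the underside.
- head_left (a point): Centre of the head's narrow +y face: 28 mm from the probe's axis, 11 mm above the underside.
- head_right (a point): Centre of the head's narrow -y face: 28 mm from the probe's axis, 11 mm above the underside.
- cradle: The black cradle, fixed: 60 x 86 mm plate 6 mm thick on which the probe stands, with a rim up to 16 mm high around the head, 3 mm clear of it on each side; lift the probe straight up out of it. Origin: centre of its underside, on the table. It has the same yaw as the probe at the start.
- reference: Reference unit, fixed: grey box 60 x 90 x 42 mm high, from 6 mm in front (-x) of the origin to 54 mm behind; white upright panel 12 mm thick, 74 mm wide, 134 mm high over the origin; round copper coil, 52 mm in diameter, 4 mm proud on the panel's -x side, its axis level along x. Origin: on the table under the panel's middle. Not to be touched.
- coil (a point): Centre of the coil's outer face, which looks away from the robot: 95 mm above the table, 10 mm from the reference unit's origin along -x. Axes as the reference unit's: -x points out of the coil to where the probe is shown.
- bins: A row of four open grey parts bins, fixed, 360 mm (x) x 80 mm (y) x 120 mm high, between the cradle and the circuit board. Origin: centre of its underside. It must not be touched.
- board: Blue circuit board, fixed on standoffs, 160 (x) x 110 (y) mm, upper face 14 mm above the table. Parts (tops above table): heat sink 30 x 40 at x -52 y +22 (40 mm); two capacitors 12 across at x +2 and +30, y +47 (32 mm); connector 14 x 50 at x +64 (30 mm); socket (26 mm); small square chip. Origin: on the table under the board's middle. Not to be touched.
- chip (a point): Centre of the top of the long black chip, the target: chip 24 (x) x 50 (y) mm, its top 20 mm above the table, at board x +20, y 0 mm. Axes as the board's: the chip's length runs along y.
- breadboard: Bystander, loose: white breadboard 82 x 54 x 9 mm, origin at its underside's centre.
- sonar: Bystander, loose: small sensor module 22 x 46 mm with two round metal cans, 17 mm high, origin at its underside's centre.
- spool: Bystander, loose: black spool 60 mm in diameter, 40 mm high, origin at its underside's centre.
- screwdriver: Bystander, loose: screwdriver 150 mm long, lying along its x axis.

How it is judged (in metres and radians):
On the way, in this order (a step that is already met when the one before it is completed fails the run):
1. the screen side is shown to the coil, 8 to 37 mm away, centred within 14 mm, square within 0.2 rad, upright and still (x of head_front in the frame of coil between -0.037 and -0.008 m and x of head_back in the frame of coil below -0.035 m and y of head_front in the frame of coil between -0.014 and 0.014 m and z of head_front in the frame of coil between -0.014 and 0.014 m and angle between the x axis of probe and the x axis of reference, either way round below 0.2 rad and angle between probe's own z axis and vertical below 0.15 rad and linear speed of probe below 0.03 m/s and contact force between the fingers and probe above 1 N), for 0.6 s.
2. a narrow side is shown to the coil (((x of head_left in the frame of coil between -0.037 and -0.008 m and x of head_right in the frame of coil below -0.061 m and y of head_left in the frame of coil between -0.014 and 0.014 m and z of head_left in the frame of coil between -0.014 and 0.014 m and angle between the y axis of probe and the x axis of reference, either way round below 0.2 rad and angle between probe's own z axis and vertical below 0.15 rad and linear speed of probe below 0.03 m/s and contact force between the fingers and probe above 1 N) or (x of head_right in the frame of coil between -0.037 and -0.008 m and x of head_left in the frame of coil below -0.061 m and y of head_right in the frame of coil between -0.014 and 0.014 m and z of head_right in the frame of coil between -0.014 and 0.014 m and angle between the y axis of probe and the x axis of reference, either way round below 0.2 rad and angle between probe's own z axis and vertical below 0.15 rad and linear speed of probe below 0.03 m/s and contact force between the fingers and probe above 1 N))), for 0.6 s.
3. the back is shown to the coil (x of head_back in the frame of coil between -0.037 and -0.008 m and x of head_front in the frame of coil below -0.035 m and y of head_back in the frame of coil between -0.014 and 0.014 m and z of head_back in the frame of coil between -0.014 and 0.014 m and angle between the x axis of probe and the x axis of reference, either way round below 0.2 rad and angle between probe's own z axis and vertical below 0.15 rad and linear speed of probe below 0.03 m/s and contact force between the fingers and probe above 1 N), for 0.6 s.
At the end, for the whole second after the job is handed in: Probe held in the fingers, at rest, upright within 0.1 rad, its underside 5 to 16 mm above the long chip's top, its axis within 8 mm of the chip's centre, its broad direction within 0.14 rad of the chip's length (either way round), not touching the board (z of probe in the frame of chip between 0.005 and 0.016 m and horizontal distance between probe and chip below 0.008 m and angle between the y axis of probe and the y axis of board, either way round below 0.14 rad and angle between probe's own z axis and vertical below 0.1 rad and linear speed of probe below 0.02 m/s and angular speed of probe below 0.2 rad/s and contact force between the fingers and probe above 1 N and contact force between probe and board below 0.1 N); the arm keeps its last pose, push and grip.
It fails at once if the reference unit is touched (contact force between reference and anything else above 0.5 N).
It fails at once if the parts bins are touched (contact force between bins and anything else above 0.5 N).
It fails at once if the circuit board is touched (contact force between board and anything else above 0.5 N).
It fails at once if a bystander is moved (distance of any of breadboard, sonar, spool, screwdriver from where it was at the start of the episode above 0.02 m).
It also fails if it takes over 62 s, if anything falls off the work surface, if the arm or the gripper's body presses on something with over 40 N, if the wrist force passes 120 N, or if a joint passes its speed limit or range.

## Robot

A 6-joint arm with a two-finger parallel gripper is mounted at the origin on the work surface. World frame = base frame: x ahead of the robot, y to its left, z up, the work surface at z = 0. Lengths are in m, angles in degrees, forces in N, time in s.
With the tool pointing down it reaches from about 0.25 to 0.725 m from the base axis. Payload 9.7 kg.
Tool frame: the origin (TCP) lies midway between the tips of the shut fingers; the grasp point (between the pads) lies 19 mm behind it; z points along the fingers, y is the line along which they close (so a half turn about z gives the same grasp; the last joint's range is limited). The gripper opens to 85 mm and grips with 20 to 120 N. Pads are 22 mm wide; open, the fingers measure 114 mm over their backs; the gripper's body (76 mm by 85 mm) begins 54 mm behind the grasp point. The pads swing forward as they close: fully open they stand 13 mm farther back than shut.
Start: joints at [76.49, 4.979, 10.078, 95.1, 0, 90], TCP at [0.128, 0.535, 0.231] pointing down, gripper open.
Joint ranges: [-179.16, 179.16], [-48.56, 103.87], [-65.8, 70.77], [-126.05, 130.52], [-82.76, 87.17], [-180, 180]. Speed limits (degrees/s): [127.2, 127.2, 147.25, 180, 180, 180].

## Interface

Orientations are given as [roll, pitch, yaw] about the fixed x, y, z axes, in that order (R = Rz(yaw) Ry(pitch) Rx(roll)).
In Python, from workcell import bot gives the robot as it stands. The module is installed in compiled form; this text tells all that it offers.
- The arm moves only by the tool send_rows, never from a script. Its argument "moves" is one flat list of numbers, 7 for each row, row after row: the shift along the world's x, y, z normalised to -1 to 1, where 1 is 0.025 m, then the turn, a rotation vector about the world's x, y, z normalised to -1 to 1, where 1 is 0.15 rad, then the closure, from -1 (fully open) to 1 (shut), so that 0 is half open. A call has 1 to 8 rows; each row shifts and turns the commanded pose from where the row before left it; what a row does not reach is not made up. A row lasts 1/8 s, in which the tool goes at most 62.5 mm and 10.7 degrees, less where a joint would pass 70% of its speed; a pose out of reach is approached as far as the arm can. A call with a number of a shift or a turn outside -1 to 1 is refused whole. A call with a gripper value outside its range is refused whole. The fingers move at their own pace and stop on an object; "squeeze" is the grip in N (left out, the last holds). Time passes only in rows, so rows that do not move let the fingers close. It gives the time, the measured TCP pose, the force, the opening and the grip force at its end, in the units of the state.
- bot.get_obs(): the state, without advancing time (a new reading comes with each control period).
- bot.camera(name): name is "scene" or "top" or "wrist"; returns a dict with "color" (384x512x3 uint8, red, green, blue), "camera_matrix" (3x3 intrinsics, pixels), "R" (3x3) and "t" (3): a world point X has camera coordinates R X + t. Camera axes: x right, y down, z forward; pixel columns grow to the right and rows downward; lengths in m; the calibration is good to about 2 mm. A picture is of the moment at which its call begins. There is no depth.
- bot.job_done(): hands the job in; it is judged then, once.
Trained networks look in the newest picture that a camera, given by its name, has taken for a name from the list of things; names that differ only in an ending like _2 or _b are one class to them, and where a whole thing is asked for, a point or a joint stands for the part that bears it (a point fixed in the world has none). Each returns a list of dicts, best first, with "p" (0 to 1); they miss things now and then, are a little off and sometimes report something else, mostly with a low value. They report only what shows in the picture. A call takes as long as a camera call.
- bot.boxes_of(camera, query): "extent" ([left, top, right, bottom] in pixels, round what is visible of it).
- bot.trace(camera, query): "region" (384x512 bool, what is visible of it) and "extent" ([left, top, right, bottom] in pixels, round what is visible of it).
- bot.landmark_of(camera, query): "pixel" ([column, row] in pixels: a listed point, or the origin of a listed thing).
The state is a dict: "time": time; "q": joint angles; "qd": joint speeds; "joint_efforts": joint torques, N m; "ee_pos": TCP position; "tcp_rot": TCP orientation; "wrist_force": force on the tool from outside, world axes, zero at the start; "torque": the same for the moment, N m; "opening": finger opening in m; "grasp_force": force on a finger pad.
Only numpy, scipy, OpenCV 4.12 (cv2) and the standard library are available. Lean on these libraries where they do the work, as an engineer would, in place of code of your own. Each camera call takes 0.05 s, during which the arm holds its last target. There are 200 camera calls.

## Working session

There is one attempt and no reset: what is moved stays moved. The work goes in short steps, Python scripts to look and compute and a tool call to move; the robot and the scene stay as the last step left them, time stands still between calls to the robot, and variables do not carry over. Pictures are saved under pics/ and viewed, at most 10 in all, crops included, and the job is handed in when it is done.

Besides the shell and the picture viewer there is one more tool, called after "Request:" as name(argument=value, ...) on one line, values as JSON. send_rows: Moves the arm, as the interface text tells. Its arguments: {"type":"object","properties":{"moves":{"type":"array"},"squeeze":{"type":"number"}},"required":["moves"]}

```bash
mkdir -p pics; cat > h.py <<'E'
import numpy as np, cv2
from workcell import bot
def ray(c,px):
    K,R,t=map(np.array,(c["camera_matrix"],c["R"],c["t"]))
    d=R.T@np.linalg.solve(K,[px[0],px[1],1.0]); o=-R.T@t
    return o,d
def at_z(c,px,z):
    o,d=ray(c,px); return o+d*(z-o[2])/d[2]
def proj(c,X):
    p=np.array(c["camera_matrix"])@(np.array(c["R"])@np.array(X)+np.array(c["t"])); return p[:2]/p[2]
def tri(cs,pxs):
    A=np.zeros((3,3));b=np.zeros(3)
    for c,p in zip(cs,pxs):
        o,d=ray(c,p); d/=np.linalg.norm(d); M=np.eye(3)-np.outer(d,d); A+=M;b+=M@o
    return np.linalg.solve(A,b)
def save(c,n): cv2.imwrite("pics/"+n,c["color"][:,:,::-1])
E
python3 - <<'E'
from h import *
np.set_printoptions(precision=3,suppress=True)
Z=dict(probe=.006,cradle=0,reference=0,coil=.095,bins=0,board=0,chip=.02,breadboard=0,sonar=0,spool=0,screwdriver=.01,head_front=.017)
for n in("scene","top"):
    c=bot.camera(n); save(c,n+"1.png")
    print(n,-np.array(c["R"]).T@c["t"])
    for k,z in Z.items():
        for r in bot.landmark_of(n,k)[:2]:
            print(k,np.round(r["p"],2),np.round(r["pixel"],1),at_z(c,r["pixel"],z))
print(bot.get_obs()["time"])
E
```

```text
scene [1.243 0.338 0.949]
probe 0.94 [333.6 257.7] [0.611 0.196 0.006]
cradle 0.7 [329.8 259.1] [0.617 0.188 0.   ]
cradle 0.17 [202.8 168.7] [ 0.529 -0.302  0.   ]
reference 0.65 [344.9 210.3] [0.44  0.153 0.   ]
reference 0.61 [350.5 191.8] [ 0.363  0.137 -0.   ]
coil 0.98 [353.6 193.3] [0.452 0.166 0.095]
coil 0.62 [328.9 258.8] [0.68  0.201 0.095]
bins 0.63 [291.3 201.1] [0.494 0.003 0.   ]
board 0.64 [199.7 166.1] [ 0.525 -0.317  0.   ]
chip 0.59 [196.8 161.5] [ 0.528 -0.324  0.02 ]
chip 0.43 [425.8 259.6] [0.495 0.405 0.02 ]
breadboard 0.9 [147.9 147.2] [ 0.548 -0.517  0.   ]
sonar 0.72 [423.2 260.4] [0.485 0.401 0.   ]
spool 0.83 [247.1 260.8] [0.741 0.005 0.   ]
screwdriver 0.49 [186.6 220.3] [ 0.726 -0.209  0.01 ]
head_front 0.9 [333.6 261.5] [0.629 0.203 0.017]
head_front 0.37 [343.9 258.3] [0.606 0.221 0.017]
top [ 0.468 -0.035  1.46 ]
probe 0.52 [196.8 196.1] [0.616 0.174 0.006]
cradle 0.72 [192.9 197.6] [0.611 0.188 0.   ]
reference 0.8 [204.2 249.6] [0.436 0.148 0.   ]
reference 0.68 [191.1 199.8] [0.604 0.194 0.   ]
coil 0.87 [199.6 244.2] [0.455 0.15  0.095]
bins 0.76 [251.3 236.5] [ 0.479 -0.01   0.   ]
board 0.68 [341.4 226.1] [ 0.512 -0.314  0.   ]
chip 0.57 [337.9 217. ] [ 0.542 -0.3    0.02 ]
chip 0.44 [197.4 246.1] [0.448 0.168 0.02 ]
breadboard 0.58 [398.4 212. ] [ 0.559 -0.508  0.   ]
sonar 0.62 [128.3 242.1] [0.462 0.403 0.   ]
spool 0.84 [242.7 158.3] [0.746 0.018 0.   ]
screwdriver 0.69 [315.6 162.5] [ 0.728 -0.23   0.01 ]
head_front 0.61 [188.8 191.2] [0.631 0.199 0.017]
1.3
```

```bash
python3 -c "
import cv2,numpy as np
cv2.imwrite('pics/b.png',cv2.imread('pics/scene1.png'))"
```

```text
(no output)
```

View pics/scene1.png

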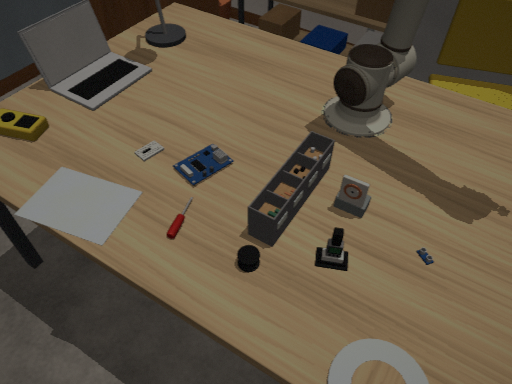

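View pics/top1.png

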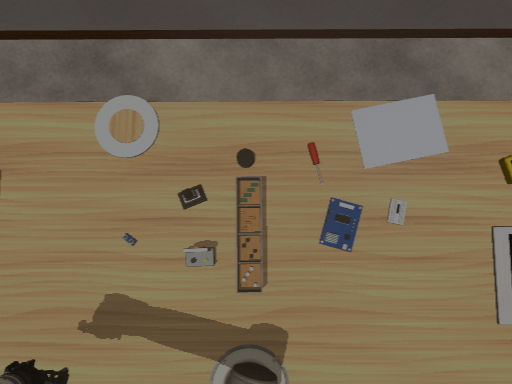

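The scene picture shows the probe in its cradle (333,257), the coil panel facing the camera (353,193), the bins (290,195) and the board (203,163). The top view shows the same: cradle (192,197), reference (200,256), bins (250,234) and board (341,225). Next I'll get the yaws from the masks and look from the wrist.

```bash
python3 - <<'E'
from h import *
np.set_printoptions(precision=3,suppress=True)
c=bot.camera("top")
for k,z in dict(cradle=.012,reference=.042,bins=.12,board=.014,chip=.02).items():
    rs=bot.trace("top",k)
    for r in rs[:1]:
        m=r["region"].astype(np.uint8); cs,_=cv2.findContours(m,0,1); ct=max(cs,key=cv2.contourArea)
        P=np.array([at_z(c,p,z)[:2] for p in ct[:,0]],dtype=np.float32)*1000
        q=cv2.minAreaRect(P); print(k,round(r["p"],2),r["extent"],q); print(cv2.boxPoints(q))
a=c["color"][160:300,170:380]; cv2.imwrite("pics/topcrop.png",cv2.resize(a[:,:,::-1],None,fx=3.8,fy=3.8,interpolation=cv2.INTER_CUBIC))
w=bot.camera("wrist"); save(w,"wrist1.png")
print(np.array(w["camera_matrix"]),-np.array(w["R"]).T@w["t"],np.array(w["R"]),bot.get_obs())
E
```

```text
cradle 0.67 [180.3, 185.6, 207.9, 208.3] ((613.5233764648438, 190.9759521484375), (59.36689376831055, 85.13668823242188), 24.004642486572266)
[[569.09  217.787]
 [603.724 140.014]
 [657.957 164.165]
 [623.322 241.938]]
reference 0.55 [183.6, 247.7, 215.4, 268.1] ((416.6695556640625, 162.48306274414062), (58.03301239013672, 91.13941955566406), 0.3826597034931183)
[[387.349 207.858]
 [387.958 116.721]
 [445.99  117.108]
 [445.381 208.246]]
bins 0.65 [236.7, 175.5, 262.0, 293.1] ((486.91571044921875, -2.682880401611328), (359.8856201171875, 81.30381774902344), 0.057969830930233)
[[306.932  37.787]
 [307.014 -43.517]
 [666.9   -43.153]
 [666.817  38.151]]
board 0.56 [321.1, 200.0, 361.8, 250.4] ((517.6227416992188, -307.45416259765625), (109.34623718261719, 163.80923461914062), 73.3291244506836)
[[ 423.476 -336.333]
 [ 580.401 -383.326]
 [ 611.769 -278.575]
 [ 454.845 -231.583]]
chip 0.88 [317.0, 196.7, 358.4, 252.2] ((517.9842529296875, -305.25140380859375), (117.62877655029297, 161.8109130859375), 73.05585479736328)
[[ 423.45  -337.934]
 [ 578.237 -385.092]
 [ 612.518 -272.569]
 [ 457.732 -225.411]]
[[291.844   0.    256.407]
 [  0.    291.844 193.711]
 [  0.      0.      1.   ]] [0.05  0.555 0.374] [[ 0.234  0.972  0.   ]
 [ 0.923 -0.223  0.315]
 [ 0.306 -0.073 -0.949]] {'time': 1.65, 'q': array([76.491,  4.981, 10.079, 95.1  , -0.002, 89.999]), 'qd': array([ 0.041, -0.005,  0.03 ,  0.013,  0.051, -0.068]), 'joint_efforts': array([ -0.002, -52.009,  46.487,   0.001,  -0.   ,  -0.   ]), 'ee_pos': array([0.128, 0.535, 0.231]), 'tcp_rot': array([-179.998,    0.002,  166.492]), 'wrist_force': array([ 0.604,  0.793, -0.52 ]), 'torque': array([-0.045,  0.015,  0.009]), 'grasp_force': 0.0, 'opening': 0.085557323162998}
```

View pics/topcrop.png

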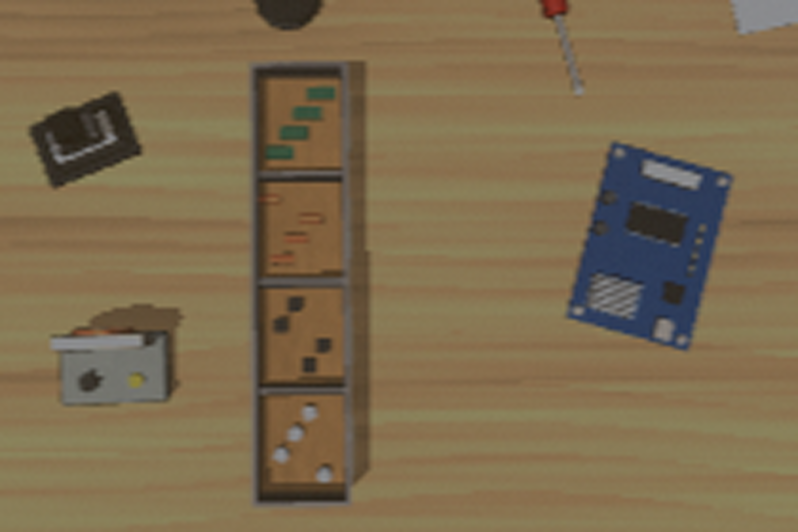

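View pics/wrist1.png

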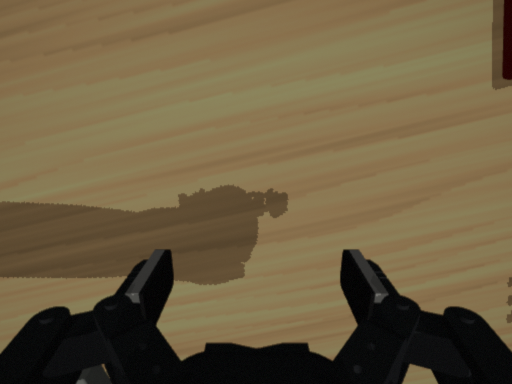

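The top crop shows board +x (white connector at 670,175) pointing roughly world +x, with yaw about -16.7°. The coil panel faces world +x, turned by about 4°. The wrist view shows only table. I'll move over the probe.

Request:
send_rows(moves=[0.97,-0.69,0.1,0,0,-0.3,-1,0.97,-0.69,0.1,0,0,-0.3,-1,0.97,-0.69,0.1,0,0,-0.3,-1,0.97,-0.69,0.1,0,0,-0.3,-1,0.97,-0.69,0.1,0,0,-0.3,-1,0.97,-0.69,0.1,0,0,-0.3,-1,0.97,-0.69,0.1,0,0,-0.3,-1,0.97,-0.69,0.1,0,0,-0.3,-1])

```text
time: 2.65
ee_pos: [0.3232, 0.3962, 0.2515]
tcp_rot: [180.0, 0.0, 145.8]
wrist_force: [0.1, 0.3, -0.6]
opening: 0.0854
grasp_force: 0.0
```

Request:
send_rows(moves=[0.97,-0.69,0.1,0,0,-0.3,-1,0.97,-0.69,0.1,0,0,-0.3,-1,0.97,-0.69,0.1,0,0,-0.3,-1,0.97,-0.69,0.1,0,0,-0.3,-1,0.97,-0.69,0.1,0,0,-0.3,-1,0.97,-0.69,0.1,0,0,-0.3,-1,0.97,-0.69,0.1,0,0,-0.3,-1,0,0,0,0,0,0,-1])

```text
time: 3.65
ee_pos: [0.4934, 0.275, 0.2685]
tcp_rot: [-180.0, 0.0, 127.7]
wrist_force: [0.4, 0.6, 0.1]
opening: 0.0853
grasp_force: 0.0
```

```bash
cat > look.py <<'E'
from h import *
import sys
np.set_printoptions(precision=3,suppress=True)
o=bot.get_obs(); print(o["time"],o["q"],o["ee_pos"],o["tcp_rot"],o["grasp_force"])
c=bot.camera("wrist"); save(c,sys.argv[1])
for a in sys.argv[2:]:
    k,z=a.split(":")
    for r in bot.landmark_of("wrist",k)[:2]: print(k,round(r["p"],2),np.round(r["pixel"],1),at_z(c,r["pixel"],float(z)))
E
python3 look.py w2.png probe:.006 head_front:.017 head_back:.017 head_left:.017 head_right:.017 cradle:0 reference:0 coil:.095
```

```text
3.65 [29.14   8.132 17.711 99.594 -0.009 81.469] [0.493 0.275 0.268] [-179.983    0.006  127.671] 0.0
probe 0.83 [284.5 245.8] [0.613 0.193 0.006]
head_front 0.87 [299.7 252.4] [0.634 0.202 0.017]
head_back 0.88 [276.4 248.1] [0.601 0.186 0.017]
head_left 0.83 [284.  265.6] [0.629 0.17  0.017]
head_right 0.78 [291.  234.6] [0.604 0.217 0.017]
cradle 0.64 [288.8 242.9] [0.617 0.199 0.   ]
cradle 0.39 [301.5  72.7] [0.472 0.4   0.   ]
reference 0.66 [176.4 195.9] [0.435 0.157 0.   ]
coil 0.63 [165. 227.] [0.448 0.158 0.095]
```

View pics/w2.png

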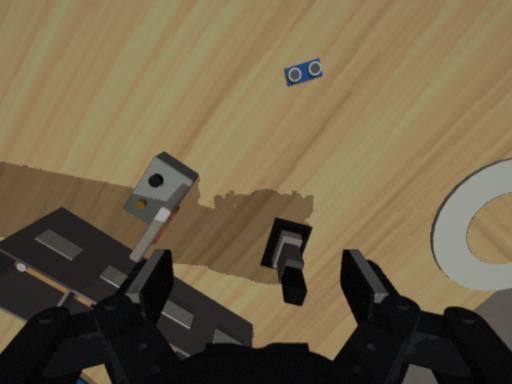

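The wrist view shows the probe handle top at (293,290), with the cradle at (288,243) behind it. The coil panel is at (155,235). The probe landmarks agree on a yaw of about 205°, with the screen towards +x world.

Request:
send_rows(moves=[0.97,-0.66,-0.3,0,0,-0.31,-1,0.97,-0.66,-0.3,0,0,-0.31,-1,0.97,-0.66,-0.3,0,0,-0.31,-1,0.97,-0.66,-0.3,0,0,-0.31,-1,0.97,-0.66,-0.3,0,0,-0.31,-1,0,0,0,0,0,0,-1,0,0,0,0,0,0,-1])

```text
time: 4.97
ee_pos: [0.6131, 0.1939, 0.2315]
tcp_rot: [-180.0, -0.0, 114.5]
wrist_force: [-0.7, -0.1, 0.4]
opening: 0.0855
grasp_force: 0.0
```

```bash
python3 look.py w3.png probe:.006 head_front:.017 head_back:.017 head_left:.017 head_right:.017 cradle:0 reference:0 coil:.095
```

```text
4.975 [17.545 18.483 25.85  97.378  0.013 83.007] [0.613 0.194 0.231] [-179.991   -0.014  114.538] 0.0
probe 0.62 [258.  167.5] [0.617 0.191 0.006]
head_front 0.75 [272.2 165. ] [0.631 0.203 0.017]
head_back 0.91 [243.9 166.2] [0.599 0.187 0.017]
head_back 0.32 [115.3 133.1] [0.442 0.16  0.017]
head_right 0.59 [256.5 146.9] [0.604 0.216 0.017]
cradle 0.55 [261.3 163.2] [0.619 0.197 0.   ]
coil 0.71 [ 85.8 148.4] [0.45  0.158 0.095]
```

View pics/w3.png

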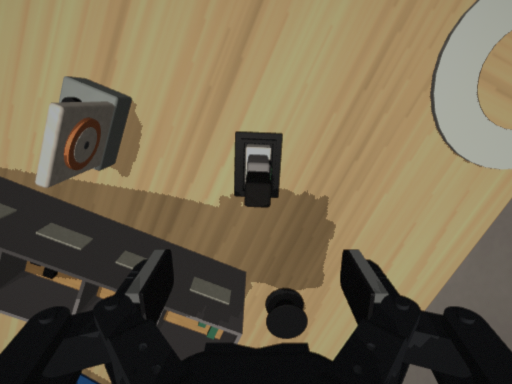

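The wrist view shows the cradle square in the image (235–282, 132–198), so the yaw fits. The handle top is near (258,195) and the coil disc is at (83,144).

```bash
python3 - <<'E'
from h import *
np.set_printoptions(precision=4,suppress=True)
c=bot.camera("wrist"); g=cv2.cvtColor(c["color"],7)
print(g[176:212:2,257]); print(g[195,236:282:2]); print(g[204,236:282:2])
Rz=lambda a:np.array([[np.cos(a),-np.sin(a)],[np.sin(a),np.cos(a)]])
for P in([.615,.192],[.613,.194]):
    for z,s in((.126,12),(.006,0)):
        print([proj(c,[*(np.array(P)+Rz(np.radians(204.5))@np.array([i*s,j*s])/1000),z]).round(1).tolist() for i,j in((1,1),(1,-1),(-1,-1),(-1,1))])
cs=[c];pp=[bot.landmark_of("wrist","coil")[0]["pixel"]]
for n in("scene","top"):
    cs.append(bot.camera(n)); pp.append(bot.landmark_of(n,"coil")[0]["pixel"])
X=tri(cs,pp);print("coil",X,[proj(k,X)-p for k,p in zip(cs,pp)])
E
```

```text
[ 11  13  10  16  23  26  27  27  26  27  28  28  28  27  26  41 105 105]
[ 28  28  34  31  22  22  26  28  28  26  26  27  27  25  28  26  25  12
  15  17  17  58 102]
[102 105 108 144  66  24  27  26  27  26  24  25  25  27  22  19  17  80
 105 102 103 102 101]
[[243.6, 207.9], [243.2, 182.6], [270.3, 182.6], [270.0, 207.9]]
[[256.6, 165.7], [256.6, 165.7], [256.6, 165.7], [256.6, 165.7]]
[[242.5, 205.2], [242.1, 179.7], [269.3, 179.7], [268.9, 205.2]]
[[255.8, 163.7], [255.8, 163.7], [255.8, 163.7], [255.8, 163.7]]
coil [0.4512 0.161  0.0963] [array([ 2.4759, -0.0512]), array([-3.0034, -0.7842]), array([-2.4507,  1.1161])]
```

Request:
send_rows(moves=[0.08,-0.06,-0.97,0,0,0,-1,0,0,-0.97,0,0,0,-1,0,0,-0.97,0,0,0,-1,0,0,-0.97,0,0,0,-1,0,0,-0.97,0,0,0,-1,0,0,-0.97,0,0,0,-1,0,0,0,0,0,0,-1,0,0,0,0,0,0,0], squeeze=60)

```text
time: 6.72
ee_pos: [0.6159, 0.1921, 0.0869]
tcp_rot: [179.9, 0.0, 114.5]
wrist_force: [1.2, -0.5, 0.6]
opening: 0.0699
grasp_force: 0.0
```

Request:
send_rows(moves=[0,0,0,0,0,0,0.6,0,0,0,0,0,0,1,0,0,0,0,0,0,1,0,0,0,0,0,0,1,0,0,0,0,0,0,1])

```text
time: 7.35
ee_pos: [0.6158, 0.1921, 0.0865]
tcp_rot: [179.9, 0.0, 114.5]
wrist_force: [-0.4, -1.0, 6.0]
opening: 0.0233
grasp_force: 59.1
```

Request:
send_rows(moves=[0,0,0.4,0,0,0,1,0,0,0.7,0,0,0,1,0,0,0.7,0,0,0,1,0,0,0.7,0,0,0,1,0,0,0.7,0,0,0,1,0,0,0,0,0,0,1,0,0,0,0,0,0,1])

```text
time: 8.22
ee_pos: [0.6154, 0.192, 0.1652]
tcp_rot: [-180.0, -0.0, 114.5]
wrist_force: [-0.6, 0.4, -2.5]
opening: 0.0235
grasp_force: 58.9
```

```bash
python3 - <<'E'
from h import *
np.set_printoptions(precision=4,suppress=True)
o=bot.get_obs(); print(o["ee_pos"],o["opening"],o["grasp_force"],o["wrist_force"])
c=bot.camera("wrist"); s=bot.camera("scene")
P=proj(c,[.445,.16,.09]); Q=proj(s,[.6158,.192,.12]); T=proj(s,[.45,.16,.09]); print(P,Q,T)
def crop(c,p,h,n,w=70):
    x,y=(np.round(p)).astype(int); x=np.clip(x,w,511-w)
    y=np.clip(y,h,383-h); return x-w,y-h,cv2.resize(c["color"][y-h:y+h,x-w:x+w,::-1],None,fx=5.7,fy=5.7,interpolation=2)[:, :399]
a=crop(c,P,50,"a",35*1);b=crop(s,(Q+T)/2,50,"b",35); print(a[:2],b[:2])
cv2.imwrite("pics/c4.png",np.hstack([a[2],b[2]]))
for n in("wrist","scene"):
    for k in("head_front","head_back","probe"):
        print(n,k,[(round(r["p"],2),np.round(r["pixel"],1)) for r in bot.landmark_of(n,k)[:1]])
E
```

```text
[0.6154 0.192  0.1652] 0.023523171372887317 58.894264698028564 [-0.5698  0.4203 -2.5304]
[ 32.2475 153.3444] [338.3493 232.8169] [351.4147 193.2323]
(np.int64(0), np.int64(103)) (np.int64(310), np.int64(163))
wrist head_front [(0.98, array([276.2, 205.3]))]
wrist head_back [(0.9, array([235.3, 207.6]))]
wrist probe [(0.64, array([253.9, 202. ]))]
scene head_front [(0.81, array([338.8, 244.4]))]
scene head_back [(0.61, array([334.5, 234.2]))]
scene probe [(0.73, array([334.2, 238.9]))]
```

View pics/c4.png

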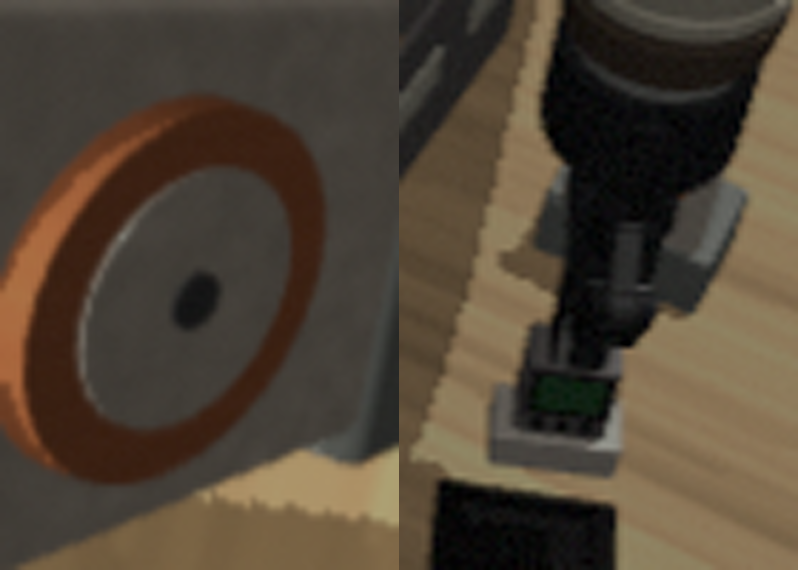

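The crop shows the coil ellipse centred on its dark dot, about (34.6,155.6) in the full wrist picture. In the scene crop the green screen faces +x world, so the yaw of 204.5° holds. I'll fit the coil circle next.

```bash
python3 - <<'E'
from h import *
from scipy.optimize import least_squares
c=bot.camera("wrist")
E=np.array([(325,215),(318,275),(290,340),(240,410),(180,460),(120,484),(70,470),(30,400),(27,330),(50,260),(100,180),(150,130),(205,100),(260,105),(300,145)])/5.7+[-.4,102.6]
def f(v):
    x,y,z,a=v; o=np.array([x,y,z]); n=np.array([np.cos(a),np.sin(a),0]); r=[]
    for p in E:
        s,d=ray(c,p); h=s+d*(n@(o-s))/(n@d); r.append(1000*(np.linalg.norm(h-o)-.026))
    return r+[(z-.095)*1000/1.5]
r=least_squares(f,[.45,.16,.095,0]); print(r.x,np.degrees(r.x[3]),np.round(r.fun,1))
print(proj(c,r.x[:3]))
E
```

```text
[0.44820188 0.16175345 0.09454513 0.03418413] 1.9586064521942539 [ 0.   0.3 -0.4 -0.5 -0.1  0.6  0.1 -0.6 -0.3 -0.5 -0.4  0.2  0.8  0.1
 -1.1 -0.3]
[ 32.80162333 154.03346188]
```

Request:
send_rows(moves=[0,0,0,0,0,0.92,1,0,0,0,0,0,0.92,1,0,0,0,0,0,0.92,1,0,0,0,0,0,0.92,1,0,0,0,0,0,0.92,1,0,0,0,0,0,0.92,1,0,0,0,0,0,0.92,1,0,0,0,0,0,0.92,1])

```text
time: 9.68
ee_pos: [0.6155, 0.192, 0.1658]
tcp_rot: [-180.0, 0.0, 178.0]
wrist_force: [-0.1, -0.5, -1.0]
opening: 0.0234
grasp_force: 58.9
```

Request:
send_rows(moves=[-0.2,-0.05,0,0,0,0.92,1,-0.2,-0.05,0,0,0,0.92,1,-0.2,-0.05,0,0,0,0.92,1,-0.2,-0.05,0,0,0,0.92,1,-0.2,-0.05,0,0,0,0.92,1,-0.2,-0.05,0,0,0,0.92,1,-0.2,-0.05,0,0,0,0.92,1,-0.2,-0.05,0,0,0,0.92,1])

```text
time: 10.68
ee_pos: [0.5753, 0.182, 0.1658]
tcp_rot: [-180.0, 0.0, -118.7]
wrist_force: [-0.1, 0.3, -1.1]
opening: 0.0233
grasp_force: 58.9
```

Request:
send_rows(moves=[-0.2,-0.05,0,0,0,0.92,1,-0.2,-0.05,0,0,0,0.92,1,-0.2,-0.05,0,0,0,0.92,1,-0.2,-0.05,0,0,0,0.92,1,0,0,0,0,0,0,1])

```text
time: 11.3
ee_pos: [0.5554, 0.177, 0.166]
tcp_rot: [-180.0, 0.0, -87.4]
wrist_force: [-0.1, 0.6, -2.0]
opening: 0.0236
grasp_force: 58.8
```

Request:
send_rows(moves=[-0.68,-0.14,0,0,0,0,1,-0.68,-0.14,0,0,0,0,1,-0.68,-0.14,0,0,0,0,1,-0.4,-0.1,0,0,0,0,1,-0.24,-0.04,-0.02,0,0,0,1,0,0,0,0,0,0,1])

```text
time: 12.05
ee_pos: [0.4886, 0.1631, 0.1654]
tcp_rot: [-180.0, 0.0, -87.4]
wrist_force: [1.0, 0.8, -0.8]
opening: 0.0233
grasp_force: 59.1
```

```bash
python3 - <<'E'
from h import *
np.set_printoptions(precision=4,suppress=True)
o=bot.get_obs(); print(o["ee_pos"],o["tcp_rot"],o["wrist_force"])
for n in("scene","top","wrist"):
    c=bot.camera(n)
    save(c,"show_"+n+".png")
    for k,z in(("probe",.0845),("head_back",.0955),("coil",.095)):
        for r in bot.landmark_of(n,k)[:1]: print(n,k,round(r["p"],2),np.round(r["pixel"]),at_z(c,r["pixel"],z))
w=cv2.imread("pics/show_wrist.png");s=cv2.imread("pics/show_scene.png")[150:250,300:400]
cv2.imwrite("pics/v5.png",np.hstack([cv2.resize(w[:, 0:512],(460,345)),cv2.resize(s,(340,345))]))
E
```

```text
[0.4886 0.1631 0.1654] [-179.98      0.0075  -87.4086] [ 1.0351  0.7646 -0.7828]
scene probe 0.9 [346. 199.] [0.4738 0.1552 0.0845]
scene head_back 0.77 [344. 205.] [0.504  0.1611 0.0955]
scene coil 0.72 [352. 190.] [0.4442 0.1579 0.095 ]
top probe 0.51 [197. 234.] [0.4869 0.1601 0.0845]
top head_back 0.62 [198. 228.] [0.5053 0.1568 0.0955]
top coil 0.72 [200. 244.] [0.4555 0.1504 0.095 ]
wrist probe 0.61 [257. 200.] [0.4886 0.1629 0.0845]
wrist head_back 0.82 [235. 208.] [0.5051 0.1665 0.0955]
wrist coil 0.96 [306. 208.] [0.45   0.1637 0.095 ]
```

View pics/v5.png

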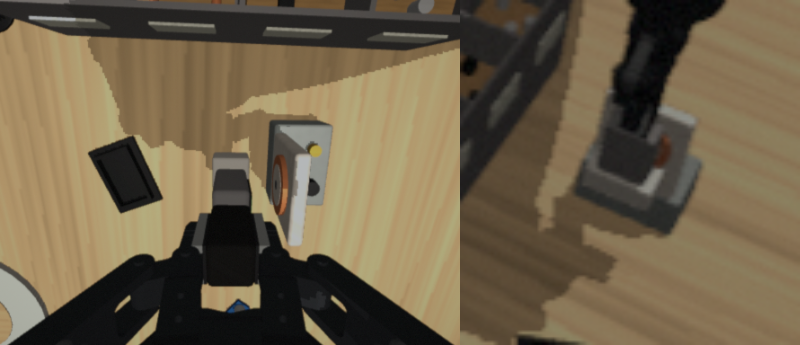

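The picture shows the probe's screen side in front of the coil, with a gap of about 23 mm and well centred. I'll hold it there, then retreat and turn.

Request:
send_rows(moves=[-0.1,0,0,0,0,0,1,0,0,0,0,0,0,1,0,0,0,0,0,0,1,0,0,0,0,0,0,1,0,0,0,0,0,0,1,0,0,0,0,0,0,1,0,0,0,0,0,0,1,0,0,0,0,0,0,1])

```text
time: 13.65
ee_pos: [0.486, 0.163, 0.1653]
tcp_rot: [180.0, -0.0, -87.4]
wrist_force: [-0.1, 0.7, -1.5]
opening: 0.0235
grasp_force: 59.1
```

Request:
send_rows(moves=[0.5,0.02,0,0,0,0,1,0.9,0.04,0,0,0,0,1,0.9,0.04,0,0,0,-0.5,1,0,0,0,0,0,-0.95,1,0,0,0,0,0,-0.95,1,0,0,0,0,0,-0.95,1,0,0,0,0,0,-0.95,1,0,0,0,0,0,-0.95,1])

```text
time: 14.65
ee_pos: [0.5443, 0.1655, 0.165]
tcp_rot: [-180.0, -0.0, -132.8]
wrist_force: [-0.4, -0.1, -1.2]
opening: 0.0232
grasp_force: 59.3
```

Request:
send_rows(moves=[0,0,0,0,0,-0.95,1,0,0,0,0,0,-0.95,1,0,0,0,0,0,-0.95,1,0,0,0,0,0,-0.95,1,0,0,0,0,0,-0.95,1,0,0,0,0,0,-0.47,1,0,0,0,0,0,0,1])

```text
time: 15.52
ee_pos: [0.5441, 0.1655, 0.165]
tcp_rot: [-180.0, -0.0, -177.3]
wrist_force: [0.3, 0.2, -1.8]
opening: 0.0236
grasp_force: 59.4
```

Request:
send_rows(moves=[-0.7,-0.03,0,0,0,0,1,-0.7,-0.02,0,0,0,0,1,-0.4,-0.02,0,0,0,0,1,0,0,0,0,0,0,1,0,0,0,0,0,0,1])

```text
time: 16.15
ee_pos: [0.499, 0.1638, 0.1653]
tcp_rot: [180.0, 0.0, -177.3]
wrist_force: [-0.3, -0.1, -1.6]
opening: 0.0231
grasp_force: 59.4
```

```bash
python3 look.py n6.png probe:.0845 head_left:.0955 head_right:.0955 coil:.095
```

```text
16.15 [18.177  0.707 -1.67  87.599 -0.003 15.51 ] [0.499 0.164 0.165] [ 179.997    0.025 -177.332] 59.44560170173645
probe 0.83 [254.3 202.5] [0.5   0.163 0.085]
head_right 0.98 [254.5 170.8] [0.471 0.162 0.096]
coil 0.73 [255.3 142.8] [0.45  0.162 0.095]
```

Request:
send_rows(moves=[0,0,0,0,0,0,1,0,0,0,0,0,0,1,0,0,0,0,0,0,1,0,0,0,0,0,0,1,0,0,0,0,0,0,1,0,0,0,0,0,0,1,0,0,0,0,0,0,1])

```text
time: 17.27
ee_pos: [0.4985, 0.1638, 0.1653]
tcp_rot: [-180.0, -0.0, -177.4]
wrist_force: [-0.6, 0.3, -1.1]
opening: 0.0234
grasp_force: 59.4
```

Request:
send_rows(moves=[0.5,0.02,0,0,0,0,1,0.9,0.03,0,0,0,0,1,0.4,0,0,0,0,-0.5,1,0,0,0,0,0,-0.95,1,0,0,0,0,0,-0.95,1,0,0,0,0,0,-0.95,1,0,0,0,0,0,-0.95,1,0,0,0,0,0,-0.95,1])

```text
time: 18.27
ee_pos: [0.5442, 0.165, 0.165]
tcp_rot: [-180.0, 0.0, 137.3]
wrist_force: [0.4, -0.4, -0.4]
opening: 0.0235
grasp_force: 59.3
```

Request:
send_rows(moves=[0,0,0,0,0,-0.95,1,0,0,0,0,0,-0.95,1,0,0,0,0,0,-0.95,1,0,0,0,0,0,-0.95,1,0,0,0,0,0,-0.95,1,0,0,0,0,0,-0.47,1,0,0,0,0,0,0,1])

```text
time: 19.15
ee_pos: [0.5441, 0.165, 0.1651]
tcp_rot: [-180.0, 0.0, 92.7]
wrist_force: [-0.1, 0.6, -1.8]
opening: 0.0234
grasp_force: 59.4
```

Request:
send_rows(moves=[-0.8,-0.03,0,0,0,0,1,-0.8,-0.02,0,0,0,0,1,-0.5,-0.02,0,0,0,0,1,-0.2,0,0,0,0,0,1,0,0,0,0,0,0,1])

```text
time: 19.77
ee_pos: [0.4862, 0.1633, 0.1654]
tcp_rot: [180.0, -0.0, 92.7]
wrist_force: [0.1, -0.4, -2.1]
opening: 0.0233
grasp_force: 59.6
```

```bash
python3 look.py n7.png probe:.0845 head_back:.0955 head_front:.0955 coil:.095
```

```text
19.775 [ 18.571  -0.976  -3.337  87.609  -0.003 105.879] [0.486 0.163 0.165] [179.97   -0.005  92.691] 59.583871364593506
probe 0.64 [254.  206.3] [0.484 0.16  0.085]
head_back 0.66 [453.8 302.6] [0.663 0.082 0.096]
head_back 0.64 [238.4 208.4] [0.472 0.162 0.096]
head_front 0.81 [278.4 207.5] [0.503 0.164 0.095]
coil 0.9 [205.8 210.6] [0.447 0.159 0.095]
```

Request:
send_rows(moves=[0,0,0,0,0,0,1,0,0,0,0,0,0,1,0,0,0,0,0,0,1,0,0,0,0,0,0,1,0,0,0,0,0,0,1,0,0,0,0,0,0,1,0,0,0,0,0,0,1])

```text
time: 20.9
ee_pos: [0.486, 0.1633, 0.1653]
tcp_rot: [-180.0, -0.0, 92.7]
wrist_force: [0.3, -0.1, -1.4]
opening: 0.0233
grasp_force: 59.6
```

Request:
send_rows(moves=[0.7,0.02,0,0,0,0,1,0.9,0.03,0,0,0,0,1,0.4,0,0.5,0,0,0,1,0,0,0.95,0,0,0,1,0,0,0.95,0,0,0,1,0,0,0.95,0,0,0,1,0,0,0.95,0,0,0,1,0,0,0,0,0,0,1])

```text
time: 21.9
ee_pos: [0.5366, 0.1647, 0.2743]
tcp_rot: [179.8, -0.0, 92.7]
wrist_force: [-0.3, 0.7, -1.1]
opening: 0.0231
grasp_force: 59.7
```

Request:
send_rows(moves=[0,-0.95,0,0,0,0,1,0,-0.95,0,0,0,0,1,0,-0.95,0,0,0,0,1,0,-0.95,0,0,0,0,1,0,-0.95,0,0,0,0,1,0,-0.95,0,0,0,0,1,0,-0.95,0,0,0,0,1,0,-0.95,0,0,0,0,1])

```text
time: 22.9
ee_pos: [0.5357, -0.0262, 0.2713]
tcp_rot: [-179.9, -0.0, 92.7]
wrist_force: [-0.3, 0.1, -1.1]
opening: 0.0232
grasp_force: 59.6
```

Request:
send_rows(moves=[0,-0.95,0,0,0,-0.28,1,0,-0.95,0,0,0,-0.28,1,0,-0.95,0,0,0,-0.28,1,0,-0.95,0,0,0,-0.28,1,0,-0.95,0,0,0,-0.28,1,0,-0.95,0,0,0,-0.28,1,0,-0.95,0,0,0,-0.28,1,0,-0.95,0,0,0,-0.28,1])

```text
time: 23.9
ee_pos: [0.5358, -0.2162, 0.2713]
tcp_rot: [-179.9, -0.0, 73.3]
wrist_force: [0.4, 1.1, -1.9]
opening: 0.023
grasp_force: 59.6
```

```bash
python3 look.py n8.png probe:.19 chip:.02 board:0; python3 - <<'E'
from h import *
np.set_printoptions(precision=4,suppress=True)
c=bot.camera("wrist")
for k,z in(("board",.014),("chip",.02)):
    for r in bot.trace("wrist",k)[:1]:
        m=r["region"].astype(np.uint8); ct=max(cv2.findContours(m,0,1)[0],key=cv2.contourArea)
        P=np.array([at_z(c,p,z)[:2] for p in ct[:,0]],dtype=np.float32)*1000
        print(k,r["p"],r["extent"],cv2.minAreaRect(P),cv2.boxPoints(cv2.minAreaRect(P)))
E
```

```text
23.9 [-21.975  10.162  20.324 100.249   0.002  84.692] [ 0.536 -0.216  0.271] [-179.913   -0.01    73.333] 59.553571343421936
probe 0.96 [254.4 202.5] [ 0.534 -0.216  0.19 ]
probe 0.4 [388.  127.6] [ 0.647 -0.187  0.19 ]
chip 0.73 [273.7 220.7] [ 0.534 -0.31   0.02 ]
board 0.36 [231.4, 166.8, 286.8, 319.4] ((494.785400390625, -350.9524230957031), (257.9776611328125, 88.60526275634766), 73.3973388671875) [[ 415.4734 -461.9049]
 [ 500.3847 -487.2224]
 [ 574.0974 -239.9999]
 [ 489.1861 -214.6825]]
chip 0.62 [206.9, 183.6, 320.0, 254.9] ((566.8428955078125, -316.7298583984375), (108.60974884033203, 59.02354431152344), 74.14754486083984) [[ 523.6195 -360.908 ]
 [ 580.3983 -377.0309]
 [ 610.0663 -272.5518]
 [ 553.2875 -256.4288]]
```

View pics/n8.png

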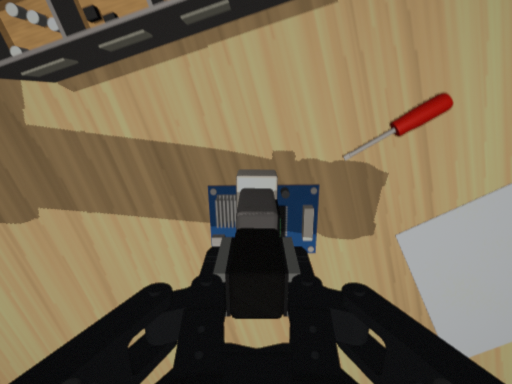

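The wrist view shows the board under the probe, with corners at about (208,185), (319,184) and (316,252). The probe hides the chip, so I'll combine these corners with the saved top and scene pictures.

```bash
python3 - <<'E'
from h import *
from scipy.optimize import least_squares
np.set_printoptions(precision=4,suppress=True)
cam={n:bot.camera(n) for n in("wrist","top","scene")}
im={"wrist":"n8","top":"top1","scene":"scene1"}
obs=[]
def corners(n,box):
    g=cv2.cvtColor(cv2.imread(f"pics/{im[n]}.png"),cv2.COLOR_BGR2HSV); m=cv2.inRange(g,(100,100,40),(125,255,255))
    M=np.zeros_like(m); x0,y0,x1,y1=box; M[y0:y1,x0:x1]=m[y0:y1,x0:x1]
    return M
# fit: rectangle silhouettes of the board, via minAreaRect/ hull in metric plane
R=lambda a:np.array([[np.cos(a),-np.sin(a)],[np.sin(a),np.cos(a)]])
for n,b in(("top",(310,190,375,260)),("scene",(165,135,240,190)),("wrist",(195,175,330,262))):
    M=corners(n,b); pts=cv2.findNonZero(M); h=cv2.convexHull(pts)[:,0]
    P=np.array([at_z(cam[n],p,.014)[:2] for p in h])*1000
    r=cv2.minAreaRect(P.astype(np.float32)); print(n,len(pts),r)
w=cam["wrist"]
for p in((208,185),(319.5,184),(316,252)): print(at_z(w,p,.014))
t=at_z(cam["top"],(342.9-.4,218.9-.4),.02); print("chip top",t)
c=np.array(cv2.imread("pics/scene1.png")).astype(int).sum(2)
g=cv2.cvtColor(cv2.imread("pics/top1.png"),6)
s=g[205:232,328:358]; print(s[8:20,3:24])
E
```

```text
top 932 ((517.8587646484375, -308.5425109863281), (106.24958801269531, 157.33155822753906), 74.36157989501953)
scene 701 ((519.5457763671875, -306.97979736328125), (108.84093475341797, 158.5214080810547), 74.18733215332031)
wrist 2020 ((518.961669921875, -306.3323974609375), (108.28517150878906, 158.5567626953125), 73.99955749511719)
[ 0.4585 -0.2311  0.014 ]
[ 0.6121 -0.2752  0.014 ]
[ 0.5827 -0.3811  0.014 ]
chip top [ 0.5369 -0.3148  0.02  ]
[[56 55 60 60 55 50 64 73 73 75 67 58 59 60 59 59 59 57 59 60 59]
 [60 59 61 60 54 49 44 47 45 71 73 71 70 59 61 59 58 59 60 61 59]
 [58 59 58 58 49 41 43 41 43 43 43 49 53 51 62 81 82 67 58 59 60]
 [59 59 60 59 51 40 41 43 44 42 43 41 42 41 42 44 55 57 71 70 60]
 [59 60 58 57 47 44 42 43 44 41 43 43 43 41 40 42 43 44 50 45 52]
 [61 59 59 53 44 42 42 44 43 44 41 43 41 42 42 41 41 43 43 47 55]
 [60 59 59 49 42 43 43 44 43 43 44 43 42 41 42 42 44 42 42 56 60]
 [59 60 60 63 52 44 45 46 44 44 43 43 41 42 42 42 43 41 44 55 58]
 [59 59 59 62 69 84 85 63 46 46 42 44 45 43 42 43 43 43 46 54 59]
 [59 62 60 59 60 60 61 67 71 74 70 52 40 44 44 44 41 44 47 54 58]
 [58 61 59 57 59 61 59 60 60 57 66 68 79 79 58 49 45 45 53 60 59]
 [59 60 58 60 59 61 59 60 59 59 59 60 60 60 58 71 96 81 54 59 58]]
```

Request:
send_rows(moves=[0.02,-0.96,0,0,0,0.09,1,0.02,-0.96,0,0,0,0,1,0.02,-0.96,0,0,0,0,1,0.02,-0.97,0,0,0,0,1,0,0,-0.8,0,0,0,1,0,0,-0.96,0,0,0,1,0,0,-0.96,0,0,0,1,0,0,-0.96,0,0,0,1])

```text
time: 25.4
ee_pos: [0.5379, -0.3127, 0.1798]
tcp_rot: [-180.0, -0.0, 74.1]
wrist_force: [-0.3, 0.5, -1.8]
opening: 0.0228
grasp_force: 59.6
```

Request:
send_rows(moves=[0,0,-0.96,0,0,0,1,0,0,0,0,0,0,1,0,0,0,0,0,0,1])

```text
time: 25.78
ee_pos: [0.5382, -0.3123, 0.1578]
tcp_rot: [180.0, 0.0, 74.2]
wrist_force: [-0.1, 1.1, -1.1]
opening: 0.0236
grasp_force: 59.6
```

```bash
python3 look.py n9.png probe:.073 head_left:.084 head_right:.084 head_back:.084 head_front:.084; python3 - <<'E'
from h import *
np.set_printoptions(precision=4,suppress=True)
cs=[];pp=[]
for n in("scene","top"):
    c=bot.camera(n); save(c,"e_"+n+".png"); r=bot.landmark_of(n,"probe"); 
    if r: print(n,r[0]["p"],at_z(c,r[0]["pixel"],.073)); cs.append(c);pp.append(r[0]["pixel"])
if len(cs)>1: print(tri(cs,pp))
w=cv2.imread("pics/n9.png")[100:340,110:410]; s=cv2.imread("pics/e_scene.png")[100:200,150:250]
cv2.imwrite("pics/v9.png",np.hstack([cv2.resize(w,(450,360)),cv2.resize(s,(345,360))]))
E
```

```text
25.775 [-30.13   14.081  12.258  88.13   -0.     75.711] [ 0.538 -0.312  0.158] [179.954   0.012  74.158] 59.56700026988983
probe 0.65 [254.2 203.4] [ 0.536 -0.314  0.073]
head_right 0.79 [256.5 171.9] [ 0.546 -0.286  0.084]
head_back 0.98 [236.7 206.3] [ 0.523 -0.309  0.084]
head_front 0.81 [279.8 206.1] [ 0.556 -0.318  0.084]
scene 0.87 [ 0.5285 -0.3255  0.073 ]
top 0.54 [ 0.5413 -0.3229  0.073 ]
[ 0.5395 -0.3184  0.0854]
```

View pics/v9.png

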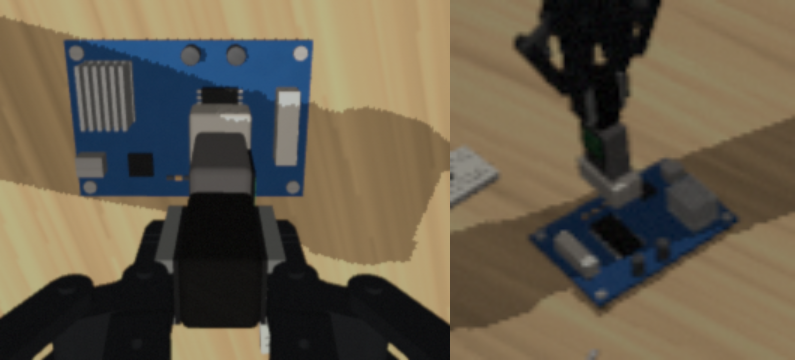

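The picture shows the head lined up across the chip; its far end shows at full-frame (257,159). I'll check that end's position and descend in two steps.

```bash
python3 - <<'E'
from h import *
c=bot.camera("wrist"); print(at_z(c,(256.7,158.7),.02), at_z(c,(64/1.5+110,40/1.5+100),.014),at_z(c,(313/1.5+110,40/1.5+100),.014)); print(bot.get_obs()["ee_pos"])
E
```

```text
[ 0.54493124 -0.28774542  0.02      ] [ 0.45720972 -0.23175082  0.014     ] [ 0.61024465 -0.27522924  0.014     ]
[ 0.53800523 -0.31166765  0.15684095]
```

Request:
send_rows(moves=[0,0,-0.5,0,0,0,1,0,0,-0.5,0,0,0,1,0,0,-0.3,0,0,0,1,0,0,0,0,0,0,1,0,0,0,0,0,0,1])

```text
time: 26.95
ee_pos: [0.5381, -0.3118, 0.1246]
tcp_rot: [180.0, 0.0, 74.2]
wrist_force: [0.0, -1.0, -1.4]
opening: 0.0235
grasp_force: 59.7
```

Request:
send_rows(moves=[0,0,-0.3,0,0,0,1,0,0,-0.24,0,0,0,1,0,0,0,0,0,0,1,0,0,0,0,0,0,1,0,0,0,0,0,0,1,0,0,0,0,0,0,1])

```text
time: 27.7
ee_pos: [0.5381, -0.3118, 0.111]
tcp_rot: [180.0, 0.0, 74.2]
wrist_force: [0.2, 0.5, -1.8]
opening: 0.023
grasp_force: 59.7
```

```bash
python3 look.py n10.png probe:.030 head_right:.041 head_back:.041 head_front:.041
```

```text
27.7 [-30.09   14.108   7.134  83.008  -0.001  75.724] [ 0.538 -0.312  0.111] [179.983   0.005  74.186] 59.71152305603027
probe 0.74 [254.6 202.8] [ 0.536 -0.312  0.03 ]
head_right 0.75 [256.  171.4] [ 0.545 -0.284  0.041]
head_back 0.92 [234.9 205.6] [ 0.522 -0.306  0.041]
head_front 0.94 [275.2 204.9] [ 0.552 -0.314  0.041]
```

The pose fits on every count, so I'm handing in.

```bash
python3 -c "
from workcell import bot
print(bot.job_done())"
```

```text
the job is handed in; nothing more can be done
None
```

I showed the probe to the coil screen first, then a narrow side, then the back, and handed in with it held still about 1 cm above the long chip, centred and lined up; by my measurements it meets every limit, and no result came back.

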